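# Wake both player pucks with the stylus, then hold the game timer's dial at its third click

### The job

Get the game timer ready for a round: take the orange stylus out of its stand and, with its tip, press down the brass contact of the red puck and then the brass contact of the blue puck. Then, with the tip of the stylus still in the gripper, press the paddle of the yellow timer's spring-return dial down past two clicks to the third (the red mark), not on to the stop, and finish holding it there against the spring; the program ends while still holding. Leave the dice tin, the chess queen and the tray where they are.

Things in the scene. Friction and masses are not known exactly. Their poses are not given: they have to be found in the camera images.
- stylus_grip (a point): Middle of the stylus's orange handle (round, 16 mm across, 75 mm long), 87.5 mm above the tip, 37.5 mm below the top. The stylus: loose straight rod, 125 mm long, about 60 g, upright within 4 degrees in the stand; below the handle a steel shaft 10 mm across, 50 mm long, ball-ended. z axis: from tip to handle. A firm grip (about 80 N) keeps it from slipping.
- stylus_tip (a point): The very end of the stylus's steel tip (ball end of 5 mm radius), on the rod's axis.
- stand: Dark wooden block, fixed, 56 x 56 mm and 48 mm high, with a 13 mm wide hole 40 mm deep in the middle of its top, in which the stylus stands. Origin: centre of the underside, on the shelf (z = 0).
- red_top (a point): Centre of the top face of the round brass contact on the RED puck, 28 mm above the shelf. The contact is 22 mm across, stands 7 mm above the puck and sinks straight down against a spring (2 N to start, 4 N at its full 5 mm). The puck is a fixed plastic disc 68 mm across, 21 mm high. This point sinks with the contact.
- red_contact (a joint): How far the red puck's contact is pressed down: 0 up, 0.005 m fully down. It counts as pressed from 0.002 m.
- blue_top (a point): The same point on the BLUE puck, which is otherwise the same. Which puck stands nearer to the robot changes.
- blue_contact (a joint): How far the blue puck's contact is pressed down: 0 up, 0.005 m fully down. It counts as pressed from 0.002 m.
- timer: Yellow fixed box 70 (x) x 100 (y) x 75 mm high. Origin: centre of underside, on the shelf; x to its dial face, which looks away from the robot. Black dial, radius 28 mm, turns on that face about a level axis along x, 45 mm up at y = 0; its flat paddle sticks out to +y. On the -y side four marks: rest, clicks one, two (black), three (red); a white pointer on the dial shows the one reached.
- timer_dial (a joint): Dial angle, rad: 0 at rest, grows as the paddle is pressed down. Soft clicks at 0.25 (first), 0.50 (second), 0.75 (third, red mark); end stop at 1.0. The paddle stands (0.45 - angle) rad above level. A spring turns it back to 0 when let go; pressing takes about 2 to 5 N, rising by about 2 N through each click.
- dial_pad (a point): Middle of the paddle's upper face, where it is pressed, between two white lines; the flat is 26 x 26 mm, 6 mm thick (this point is 3 mm above its mid-plane). 58 mm from the dial's axis; 58 mm ahead of the timer's origin along the timer's x (23 mm off the face). Moves with the dial: 73 mm above the shelf at rest, 31 mm at the third click.
- dice_tin: Bystander: stainless steel dice tin with a press button in its lid, 90 x 70 mm, 38 mm high. Origin: centre of the underside.
- queen: Bystander: walnut chess queen, standing, 38 mm across the foot, 97 mm high. Origin: centre of the underside.
- tray: Bystander: frosted acrylic tray with three dice fixed in it, 120 x 160 mm, 28 mm high. Origin: centre of the underside.
There are look-alikes about, which are no part of the job. Of the things like the part that bears stylus_grip, leave any that is purple; of the rest the larger one is meant.

How it is judged:
By the outcome, as a careful person would: the job done as asked, in the order asked, and still so for the second after the job is handed in, while the arm keeps its last pose, push and grip.
It also fails if it takes over 48 s, if anything falls off the work surface, if the arm or the gripper's body presses on something with over 40 N, if the wrist force passes 120 N, or if a joint passes its speed limit or range.

### The arm

A 7-joint arm with a two-finger parallel gripper is mounted at the origin on the work surface. World frame = base frame: x ahead of the robot, y to its left, z up, the work surface at z = 0. Lengths are in mm, angles in rad, forces in N, time in s.
With the tool pointing down it reaches from about 400 to 850 mm from the base axis. Payload 6.9 kg.
Tool frame: the origin (TCP) lies between the finger pads; the fingertips stand 19 mm ahead of it and the grasp point (between the pads) is the TCP; z points along the fingers, y is the line along which they close (so a half turn about z gives the same grasp; the last joint's range is limited). The gripper opens to 85 mm and grips with 20 to 120 N. Pads are 22 mm wide; open, the fingers measure 114 mm over their backs; the gripper's body (76 mm by 85 mm) begins 54 mm behind the grasp point. The pads swing forward as they close: fully open they stand 13 mm farther back than shut.
Start: joints at [1.351, 0.507, -0.238, 1.5, 0.126, 1.149, -0.155], TCP at [199.42, -592.321, 250.275] pointing down, gripper open.
Joint ranges: [-3.08, 3.08], [-0.24, 2.05], [-1.43, 1.35], [0, 2.5], [-1.52, 4.66], [0.17, 1.96], [-2.89, 2.89]. Speed limits (rad/s): [2.39, 2.39, 3.14, 3.14, 3.14, 3.14, 3.14].

### API

Orientations are given as a rotation vector (axis times angle).
In Python, from plant import ctrl, viewer gives the robot as it stands.
- The arm moves only by the shell command python3 -m inch 'ROWS'. ROWS is JSON, a list of rows, each a list of 5 numbers: the closure, from -1 (fully open) to 1 (shut), then the shift along the tool's x, y, z in mm, then the turn about the tool's z in rad. In form: [[fingers, tx, ty, tz, roll], ...]. A call has exactly 8 rows; each row shifts and turns the commanded pose from where the row before left it, along the tool's axes as they then stand; what a row does not reach is not made up. A row lasts 1/12 s, in which the tool goes at most 41.7 mm and 7.16 degrees, less where a joint would pass 70% of its speed; a pose out of reach is approached as far as the arm can. A call with a gripper value outside its range is refused whole. The fingers move at their own pace and stop on an object; the grip force is fixed at half the most. Time passes only in rows, so rows that do not move let the fingers close, or fill a call up. It gives the time, the measured TCP pose, the force, the opening and the grip force at its end, in the units of the state.
- ctrl.state(): the state, without advancing time (a new reading comes with each control period).
- viewer.camera(name): name is "scene" or "top" or "wrist"; returns a dict with "frame" (384x512x3 uint8, red, green, blue), "K" (3x3 intrinsics, pixels), "camera_from_world" (4x4, takes a point from world to camera coordinates). Camera axes: x right, y up, looking along -z (the intrinsics and any distortion apply to the point x, -y, -z); pixel columns grow to the right and rows downward; lengths in mm; the calibration is good to about 2 mm. The wrist camera is an equidistant fisheye: a pixel r from the principal point sees the ray r / f radians off the axis. A picture is of the moment at which its call begins. There is no depth.
- ctrl.sign_off(): hands the job in; it is judged then, once.
Trained networks look in the newest picture that a camera, given by its name, has taken for a name from the list of things; names that differ only in an ending like _2 or _b are one class to them, and where a whole thing is asked for, a point or a joint stands for the part that bears it (a point fixed in the world has none). Each returns a list of dicts, best first, with "p" (0 to 1); they miss things now and then, are a little off and sometimes report something else, mostly with a low value. They report only what shows in the picture. A call takes as long as a camera call. They do not tell look-alikes from the thing itself.
- viewer.find_in(target, camera): "at" ([column, row] in pixels, amid what is visible of it).
The state is a dict: "time_s": time; "joint_pos": joint angles; "joint_vel": joint speeds; "effort": joint torques, N m; "position": TCP position; "tool_rot": TCP orientation; "contact_force": force on the tool from outside, world axes, zero at the start; "torque": the same for the moment, N m; "finger_gap": opening from 0.0 (shut) to 1.0 (fully open); "gripper_force": force on a finger pad.
Only numpy, scipy, OpenCV 4.12 (cv2) and the standard library are available. Lean on these libraries where they do the work, as an engineer would, in place of code of your own. Each camera call takes 0.05 s, during which the arm holds its last target. There are 200 camera calls.

## Working session

There is one attempt and no reset: what is moved stays moved. The work goes in short steps, Python scripts to look and compute and a shell command to move; the robot and the scene stay as the last step left them, time stands still between calls to the robot, and variables do not carry over. Pictures are saved under pics/ and viewed, at most 12 in all, crops included, and the job is handed in when it is done.

```bash
ls; mkdir -p pics
cat > h.py <<'E'
import numpy as np, cv2
from plant import ctrl, viewer
from scipy.spatial.transform import Rotation as R
def cam(n,save=None):
    c=viewer.camera(n)
    if save: cv2.imwrite('pics/'+save,c['frame'][:,:,::-1])
    return c
def ray(c,px,fish):
    K=np.array(c['K']);T=np.array(c['camera_from_world'])
    a=(px[0]-K[0,2])/K[0,0];b=(px[1]-K[1,2])/K[1,1]
    if fish:
        r=np.hypot(a,b);s=np.sin(r)/r if r>1e-9 else 1;d=np.array([a*s,-b*s,-np.cos(r)])
    else: d=np.array([a,-b,-1.])
    Rm=T[:3,:3];o=-Rm.T@T[:3,3];d=Rm.T@d
    return o,d/np.linalg.norm(d)
def tri(rs):
    A=np.zeros((3,3));b=np.zeros(3)
    for o,d in rs:
        P=np.eye(3)-np.outer(d,d);A+=P;b+=P@o
    p=np.linalg.solve(A,b)
    return p,[np.linalg.norm((np.eye(3)-np.outer(d,d))@(p-o)) for o,d in rs]
def atz(r,z): o,d=r;return o+d*(z-o[2])/d[2]
def proj(c,p,fish):
    K=np.array(c['K']);T=np.array(c['camera_from_world']);q=T[:3,:3]@np.array(p)+T[:3,3];q=np.array([q[0],-q[1],-q[2]])
    if fish:
        t=np.arctan2(np.hypot(q[0],q[1]),q[2]);n=q[:2]/np.hypot(*q[:2])*t
    else: n=q[:2]/q[2]
    return [K[0,0]*n[0]+K[0,2],K[1,1]*n[1]+K[1,2]]
E
python3 - <<'E'
from h import *
np.set_printoptions(precision=1,suppress=True)
C={n:cam(n,n+'0.png') for n in('scene','top','wrist')}
for n,c in C.items():
    T=np.array(c['camera_from_world']);print(n,-T[:3,:3].T@T[:3,3],np.array(c['K'])[0,0], -T[2,:3])
for t in['stylus_grip','stylus_tip','stand','red_top','blue_top','timer','timer_dial','dial_pad','dice_tin','queen','tray']:
    for n in C: print(t,n,[(np.round(d['at'],1).tolist(),round(d['p'],2)) for d in viewer.find_in(t,n)])
s=ctrl.state();print(s['time_s'],s['tool_rot'],R.from_rotvec(s['tool_rot']).as_matrix())
ims=[cv2.imread('pics/%s0.png'%n) for n in('scene','top')]
E
```

```text
pics
scene [987.4 181.3 721.9] 352.32370535170907 [-0.5 -0.2 -0.8]
top [ 432.9   19.7 1133.1] 413.45996591776213 [ 0.2  0.  -1. ]
wrist [ 269.7 -568.3  374.1] 297.3186396354542 [-0.3 -0.1 -1. ]
stylus_grip scene [([384.6, 165.6], 0.75)]
stylus_grip top [([141.5, 244.4], 0.53)]
stylus_grip wrist []
stylus_tip scene [([372.8, 194.3], 0.75), ([383.1, 171.4], 0.61), ([299.4, 314.6], 0.27)]
stylus_tip top [([171.8, 236.3], 0.56)]
stylus_tip wrist []
stand scene [([362.5, 211.7], 0.81)]
stand top [([176.2, 240.8], 0.88)]
stand wrist []
red_top scene [([264.1, 218.8], 0.38), ([371.8, 191.7], 0.33)]
red_top top [([175.4, 244.0], 0.23)]
red_top wrist []
blue_top scene [([291.8, 167.0], 0.4)]
blue_top top [([166.9, 194.2], 0.71), ([243.0, 260.5], 0.45)]
blue_top wrist []
timer scene [([183.1, 172.7], 0.79)]
timer top [([200.5, 136.0], 0.71), ([333.5, 210.1], 0.62)]
timer wrist []
timer_dial scene [([177.1, 184.5], 0.64)]
timer_dial top [([167.1, 238.9], 0.61), ([332.1, 210.1], 0.44)]
timer_dial wrist []
dial_pad scene [([180.3, 186.4], 0.67), ([190.9, 274.3], 0.19)]
dial_pad top [([326.3, 197.6], 0.78)]
dial_pad wrist []
dice_tin scene [([361.9, 258.4], 0.74)]
dice_tin top [([168.5, 195.0], 0.7)]
dice_tin wrist []
queen scene [([188.1, 271.5], 0.67), ([362.8, 211.9], 0.3)]
queen top [([283.5, 130.3], 0.48)]
queen wrist []
tray scene [([296.3, 316.7], 0.66)]
tray top [([202.1, 138.7], 0.76)]
tray wrist []
1.8 [-3.1 -0.5 -0. ] [[ 0.9  0.3  0. ]
 [ 0.3 -0.9  0. ]
 [ 0.  -0.  -1. ]]
```

View pics/scene0.png

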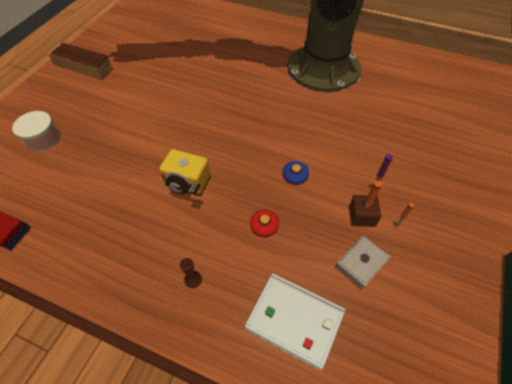

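View pics/top0.png

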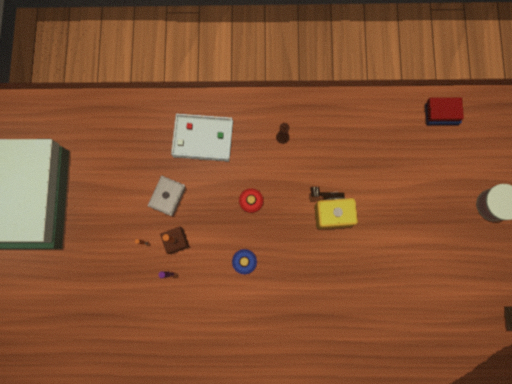

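The scene view shows the orange stylus in its stand (375,190), with a purple one behind it and a small orange one at (405,213). Red is at (264,222), blue at (295,172), and the timer at (187,172) with its paddle at (197,190). In the top view the stand is at (174,240), red at (251,200), blue at (244,261), and the timer at (337,213) with its paddle at (316,192).

```bash
cat > seg.py <<'E'
from h import *
np.set_printoptions(precision=1,suppress=True)
C={n:cam(n,n+'1.png') for n in('scene','top')}
def blob(n,box,cond):
    x0,y0,x1,y1=box;f=cv2.cvtColor(C[n]['frame'],cv2.COLOR_RGB2HSV)[y0:y1,x0:x1].astype(int)
    m=cond(f[...,0],f[...,1],f[...,2]).astype(np.uint8)
    k,l,s,ce=cv2.connectedComponentsWithStats(m)
    i=1+np.argmax(s[1:,4]) if k>1 else 0
    return ce[i]+[x0,y0],s[i]
brass=lambda h,s,v:(h>10)&(h<32)&(s>60)&(v>135)
org=lambda h,s,v:(h>4)&(h<14)&(s>185)&(v>150)
yel=lambda h,s,v:(h>22)&(h<34)&(s>120)&(v>120)
for name,bs,bt,cd,z in[('red',(250,206,280,238),(239,188,264,213),brass,28),('blue',(281,158,310,186),(231,249,258,275),brass,28),('sty',(366,176,385,204),(155,228,174,246),org,None),('yel',(155,140,215,200),(310,190,362,235),yel,None)]:
    a,sa=blob('scene',bs,cd);b,sb=blob('top',bt,cd)
    r=[ray(C['scene'],a,0),ray(C['top'],b,0)];p,e=tri(r)
    print(name,a,sa,b,sb,p,e, [atz(q,z)for q in r] if z else '')
s=cv2.resize(C['scene']['frame'][140:235,155:215],None,fx=6,fy=6,interpolation=cv2.INTER_CUBIC)
t=cv2.resize(C['top']['frame'][180:275,305:365],None,fx=6,fy=6,interpolation=cv2.INTER_CUBIC)
cv2.imwrite('pics/c1.png',np.hstack([s,t])[:,:,::-1])
E
python3 seg.py
```

```text
red [264.4 218.5] [10  9 10  8 65] [250.7 198.7] [ 8  7  8  8 47] [614.1  42.3  31. ] [np.float64(0.08752780288168742), np.float64(0.0875278028816955)] [array([612.5,  41.8,  28. ]), array([614.7,  42.3,  28. ])]
blue [296.  167.8] [11  7  9  7 47] [243.8 261.2] [ 9  9  8  8 49] [447.5  60.3  28.7] [np.float64(0.33927730685854984), np.float64(0.339277306858528)] [array([447. ,  59.8,  28. ]), array([447.4,  60.6,  28. ])]
sty [377.8 182.8] [ 6  3 13  8 56] [165.4 237. ] [ 8  6  6  7 30] [503.9 246.1 137.2] [np.float64(0.03265787790628604), np.float64(0.032657877906293056)] 
yel [182.6 163.5] [  6  11  44  26 627] [337.4 211.9] [  9  10  37  25 746] [ 572.4 -182.5   72.2] [np.float64(0.6093324931501942), np.float64(0.6093324931502284)]
```

View pics/c1.png

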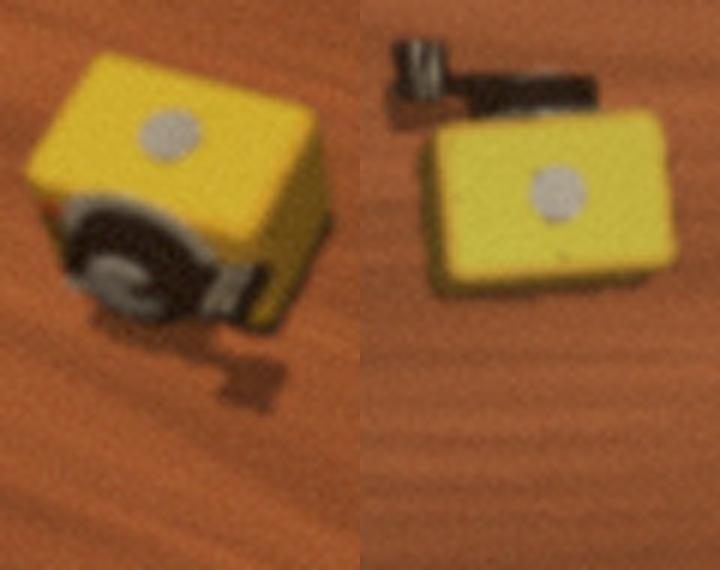

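The crops show the dial face toward +x. The paddle sits between its white lines at scene (193.3,188.3) and top (315.5,191.3), and the grey knob on top of the box is at scene (183.3,162.7) and top (337.8,212.2).

```bash
cat >> seg.py <<'E'
S,T=C['scene'],C['top']
for n,a,b in[('pad',(193.3,188.3),(315.5,191.3)),('knob',(183.3,162.7),(337.8,212.2)),('small',(408,207),(139,241)),('purple',(389,157),(163,274))]:
    print(n,*tri([ray(S,a,0),ray(T,b,0)]))
dark=lambda h,s,v:(v<85)
a,sa=blob('top',(155,222,192,258),dark);print('stand',a,sa,atz(ray(T,a,0),48))
tl,tr=[atz(ray(T,(305+(x-360)/6,180+y/6),0),75) for x,y in((445,120),(655,110))];print('timer yaw',np.arctan2(*(tl-tr)[:2])*-1,np.linalg.norm(tl-tr))
bl,br=[atz(ray(T,(305+(x-360)/6,180+y/6),0),75) for x,y in((465,275),(672,262))];print((tl+tr+bl+br)/4,np.arctan2(*(bl-br)[:2])*-1)
s=ctrl.state();np.set_printoptions(precision=3,suppress=True);M=R.from_rotvec(s['tool_rot']).as_matrix();print(s['time_s'],s['position'],M,'d',M.T@(np.array([504,246,250])-s['position']))
s=cv2.resize(S['frame'][145:235,340:425],None,fx=4,fy=4,interpolation=cv2.INTER_CUBIC)
t=cv2.resize(T['frame'][180:285,125:210],None,fx=4,fy=4,interpolation=cv2.INTER_CUBIC)
cv2.imwrite('pics/c2.png',np.hstack([np.pad(s,((0,60),(0,0),(0,0))),t])[:,:,::-1])
E
sed -i 's/print(name,a/0 and print(name,a/' seg.py; python3 seg.py
```

```text
pad [ 626.  -126.6   72.1] [np.float64(0.718899890892534), np.float64(0.7188998908925355)]
knob [ 570.9 -182.4   73.6] [np.float64(0.38224806960976154), np.float64(0.382248069609677)]
small [497.7 325.2  83.4] [np.float64(0.3183480065344437), np.float64(0.31834800653441997)]
purple [415.5 253.5 125. ] [np.float64(1.6873882547427874), np.float64(1.6873882547428842)]
stand [176.9 241.9] [  9   5  25  27 342] [497.2 235.6  48. ]
timer yaw 0.04426733083731456 90.21465810228747
[ 571.7 -183.6   75. ] 0.060327621115675564
2.0 [ 199.43  -592.309  250.264] [[ 0.948  0.319  0.   ]
 [ 0.319 -0.948  0.   ]
 [ 0.    -0.    -1.   ]] d [ 556.151 -697.296    0.331]
```

View pics/c2.png

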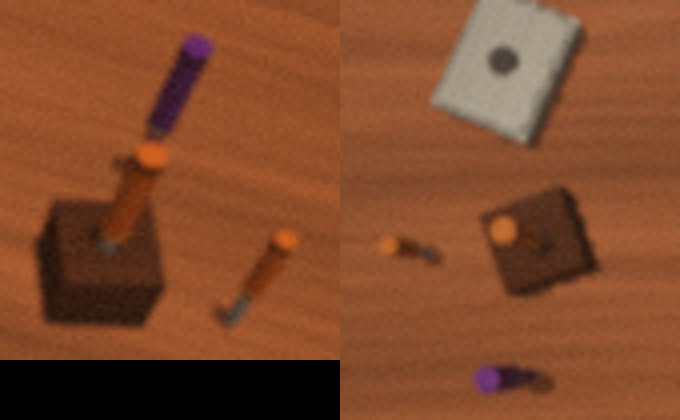

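Stylus top is about (504,246), leaning about 4° toward +x,+y. The small orange one is 80 mm off in +y. I'll swing around the base on an arc.

```bash
python3 -m inch '[[-1,25,-2,0,-0.05],[-1,41,-3,0,-0.07],[-1,41,-3,0,-0.07],[-1,41,-3,0,-0.07],[-1,41,-3,0,-0.07],[-1,41,-3,0,-0.07],[-1,41,-3,0,-0.07],[-1,41,-3,0,-0.07]]'
python3 -m inch '[[-1,41,-3,0,-0.07],[-1,41,-3,0,-0.07],[-1,41,-3,0,-0.07],[-1,41,-3,0,-0.07],[-1,41,-3,0,-0.07],[-1,41,-3,0,-0.07],[-1,41,-3,0,-0.07],[-1,41,-3,0,-0.07]]'
cat > to.py <<'E'
from h import *
import sys
np.set_printoptions(precision=3,suppress=True)
g=np.array([float(v) for v in sys.argv[1:4]]);s=ctrl.state();M=R.from_rotvec(s['tool_rot']).as_matrix()
print('t',s['time_s'],'p',s['position'],'F',s['contact_force'],'gap',s['finger_gap'],s['gripper_force'])
print('tool x az',np.degrees(np.arctan2(M[1,0],M[0,0])),'y az',np.degrees(np.arctan2(M[1,1],M[0,1])),'z',M[:,2],'D',M.T@(g-s['position']),'q',s['joint_pos'])
E
python3 to.py 501 242 200
```

```text
time_s: 2.67
position: [449.5, -406.9, 250.3]
tool_rot: [2.85, 1.321, 0.001]
contact_force: [0.1, -1.4, 1.0]
finger_gap: 1.001
gripper_force: 0.0
time_s: 3.33
position: [571.4, -105.8, 250.4]
tool_rot: [2.374, 2.057, 0.001]
contact_force: [1.1, 0.7, -0.8]
finger_gap: 1.002
gripper_force: 0.0
t 3.3333 p [ 571.423 -105.807  250.36 ] F [ 1.146  0.685 -0.763] gap 1.0023300867613851 0.0
tool x az 81.8182670275528 y az -8.181740267901981 z [ 0.001  0.    -1.   ] D [ 334.236 -119.238   50.339] q [ 0.521  0.479 -0.594  1.618  0.288  1.133 -0.287]
```

```bash
python3 -m inch '[[-1,38.6,-13.8,0,-0.115],[-1,40,-9.2,0,-0.115],[-1,40.7,-4.6,0,-0.115],[-1,41,0,0,-0.115],[-1,40.5,5,0,-0.115],[-1,40,9.5,0,-0.115],[-1,38.5,14,0,-0.115],[-1,36.7,18.4,0,-0.115]]' >/dev/null; python3 -m inch '[[-1,10,5,10,0],[-1,5,5,10,0],[-1,0,0,0,0],[-1,0,0,0,0],[-1,0,0,0,0],[-1,0,0,0,0],[-1,0,0,0,0],[-1,0,0,0,0]]'; python3 to.py 501 242 200
python3 - <<'E'
from h import *
np.set_printoptions(precision=1,suppress=True)
c=cam('wrist','w2.png')
for t in['stylus_grip','stand']: print(t,[(np.round(d['at'],1).tolist(),round(d['p'],2)) for d in viewer.find_in(t,'wrist')])
print('exp',proj(c,(504,246,133),1),proj(c,(497.5,237,48),1),proj(c,ctrl.state()['position'],1))
cv2.imwrite('pics/w2b.png',cv2.resize(c['frame'],None,fx=1.5,fy=1.5)[:,:,::-1])
E
```

```text
time_s: 4.67
position: [504.3, 230.8, 230.6]
tool_rot: [1.221, 2.894, 0.0]
contact_force: [-0.3, -0.4, -0.1]
finger_gap: 0.999
gripper_force: 0.0
t 4.6667 p [504.257 230.816 230.605] F [-0.258 -0.371 -0.094] gap 0.9986141886737162 0.0
tool x az 134.243714144635 y az 44.243724579327086 z [ 0.001 -0.    -1.   ] D [10.3    5.458 30.602] q [ 0.073  0.513 -0.854  1.715  0.427  1.11  -0.139]
stylus_grip [([195.2, 95.8], 0.88), ([315.2, 99.8], 0.73)]
stand [([259.4, 157.1], 0.91), ([216.0, 315.1], 0.72)]
exp [np.float64(269.03050768946844), np.float64(185.04929842186556)] [np.float64(254.83738130376562), np.float64(164.21568707900536)] [np.float64(256.7799346465654), np.float64(262.1547749253903)]
```

View pics/w2b.png

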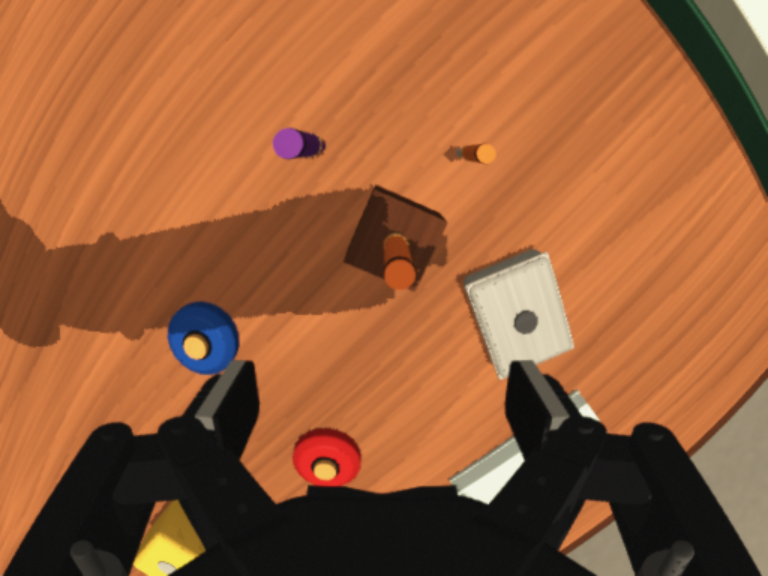

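The wrist view shows the stylus cap at (266.7,183.3) in native pixels and the stand's top centre at about (263.3,160). The fingers are clear.

```bash
python3 - <<'E'
from h import *
np.set_printoptions(precision=1,suppress=True)
c=cam('wrist');S=cam('scene');T=cam('top')
print('cap',atz(ray(c,(266.7,183.3),1),133),tri([ray(c,(266.7,183.3),1),ray(S,(378.2,183.7),0),ray(T,(165.7,237.5),0)]))
print('bottom of handle',atz(ray(c,(264,158.7),1),58),'stand',atz(ray(c,(263.3,160),1),48))
for n,p in(('red',(325/1.5,469/1.5)),('blue',(196/1.5,346/1.5))): print(n,atz(ray(c,p,1),28))
E
python3 to.py 500.5 242 200
```

```text
cap [501.3 246.3 133. ] (array([502.2, 246.8, 132.6]), [np.float64(0.9374519999932011), np.float64(0.9348905852867646), np.float64(0.860916483977888)])
bottom of handle [498.2 249.8  58. ] stand [500.3 247.1  48. ]
red [610.2  44.   28. ]
blue [445.1  61.6  28. ]
t 4.9667 p [503.761 231.678 230.354] F [0.493 0.251 0.306] gap 0.9975741314302108 0.0
tool x az 134.33991900175567 y az 44.339918821084616 z [ 0.  0. -1.] D [ 9.66   4.879 30.355] q [ 0.072  0.514 -0.854  1.715  0.427  1.11  -0.139]
```

```bash
python3 -m inch '[[-1,13,8.7,0,0],[-1,0,0,15,0],[-1,0,0,30,0],[-1,0,0,35,0],[-1,0,0,30,0],[-1,0,0,18,0],[-1,0,0,7,0],[-1,0,0,0,0]]'; python3 to.py 501 247 95
python3 -m inch '[[0,0,0,0,0],[1,0,0,0,0],[1,0,0,0,0],[1,0,0,0,0],[1,0,0,0,0],[1,0,0,0,0],[1,0,0,0,0],[1,0,0,0,0]]'; python3 to.py 501 247 95
```

```text
time_s: 5.63
position: [500.2, 246.8, 93.9]
tool_rot: [-1.217, -2.894, 0.003]
contact_force: [0.5, 0.5, -0.1]
finger_gap: 0.998
gripper_force: 0.0
t 5.6333 p [500.185 246.784  93.926] F [ 0.546  0.468 -0.083] gap 0.9982355051576552 0.0
tool x az 134.36731374947277 y az 44.367472491997326 z [-0.003 -0.001 -1.   ] D [-0.414  0.731 -1.076] q [-0.04   0.669 -0.74   1.869  0.595  0.841 -0.312]
time_s: 6.3
position: [501.2, 247.2, 95.7]
tool_rot: [1.219, 2.895, 0.001]
contact_force: [-0.6, -0.7, 3.9]
finger_gap: 0.173
gripper_force: 58.3
t 6.3 p [501.172 247.195  95.745] F [-0.563 -0.749  3.897] gap 0.17257566031946694 58.335880637168884
tool x az 134.34007945333173 y az 44.34009649747237 z [ 0.001  0.    -1.   ] D [-0.018 -0.26   0.744] q [-0.039  0.667 -0.741  1.868  0.595  0.841 -0.312]
```

```bash
python3 -m inch '[[1,0,0,-12,0],[1,0,0,-28,0],[1,0,0,-25,0],[1,0,0,-12,0],[1,-20,-5.6,0,0],[1,-37,-10.4,0,0],[1,-37,-10.4,0,0],[1,-37,-10.4,0,0]]' >/dev/null; python3 -m inch '[[1,-37,-10.4,0,0],[1,-37,-10.4,0,0],[1,-20,-5.5,0,0],[1,0,0,0,0],[1,0,0,0,0],[1,0,0,0,0],[1,0,0,0,0],[1,0,0,0,0]]'; python3 to.py 613.5 42.5 120
python3 - <<'E'
from h import *
c=cam('scene');t=cam('top');w=cam('wrist')
p=ctrl.state()['position'];tip=p-[0,0,87.5]
print('tip exp',proj(c,tip,0),proj(t,tip,0),proj(w,tip,1),'red', proj(c,(613.5,42.5,28),0),proj(w,(613.5,42.5,28),1))
for n in('scene','top','wrist'):
  for k in('stylus_tip','red_top'): print(n,k,[(np.round(d['at'],1).tolist(),round(d['p'],2)) for d in viewer.find_in(k,n)])
x,y=np.round(proj(c,tip,0)).astype(int)
a=cv2.resize(c['frame'][y-45:y+45,x-40:x+40],(400,450),interpolation=cv2.INTER_CUBIC);print('scene crop origin',x-40,y-45,'x5')
x,y=np.round(proj(w,tip,1)).astype(int);x0,y0=max(0,x-40),max(0,y-45)
b=cv2.resize(w['frame'][y0:y0+90,x0:x0+80],(400,450),interpolation=cv2.INTER_CUBIC);print('wrist origin',x0,y0)
cv2.imwrite('pics/c3.png',np.hstack([a,b])[:,:,::-1])
E
```

```text
time_s: 7.63
position: [612.5, 43.7, 172.6]
tool_rot: [-1.215, -2.897, -0.001]
contact_force: [-0.3, -0.0, -1.0]
finger_gap: 0.168
gripper_force: 59.0
t 7.6333 p [612.484  43.669 172.594] F [-0.31  -0.047 -0.963] gap 0.1682864913851078 59.01231408119202
tool x az 134.49098069880495 y az 44.490975865240124 z [ 0.  0. -1.] D [-1.56  -0.112 52.594] q [ 0.361  0.658 -0.809  1.635  0.525  1.079  0.179]
tip exp [np.float64(265.26479415602375), np.float64(205.4002682935994)] [np.float64(249.9462954104547), np.float64(195.8503570565243)] [np.float64(255.54023218771596), np.float64(203.16402167334456)] red [np.float64(264.47965712556834), np.float64(218.93757449604584)] [np.float64(255.54434857267105), np.float64(183.50732429025217)]
scene stylus_tip [([381.6, 170.4], 0.66)]
scene red_top [([262.8, 220.9], 0.59), ([295.8, 166.4], 0.41)]
top stylus_tip [([165.5, 274.9], 0.6), ([193.2, 131.4], 0.6), ([140.6, 240.5], 0.49)]
top red_top [([334.6, 196.7], 0.16)]
wrist stylus_tip [([253.8, 279.1], 0.69)]
wrist red_top [([254.9, 184.2], 0.62)]
scene crop origin 225 160 x5
wrist origin 216 158
```

View pics/c3.png

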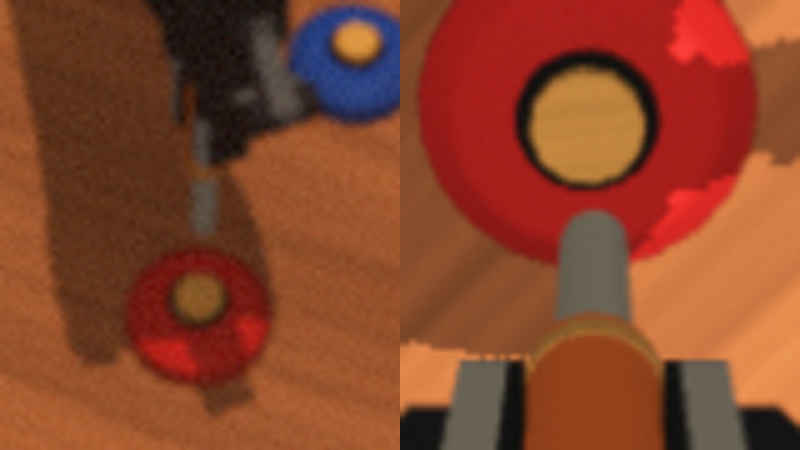

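The scene crop shows the tip at (265.6,206.6), as expected. The wrist crop has the tip at (254.8,200.4) and the brass centred at (253.6,182.8). Everything is aligned to about 1 mm, so I'll press red.

```bash
python3 -m inch '[[1,-1.5,0,20,0],[1,0,0,25,0],[1,0,0,9,0],[1,0,0,3,0],[1,0,0,2,0],[1,0,0,1.5,0],[1,0,0,0,0],[1,0,0,0,0]]'; python3 to.py 613.5 42.5 111.5
```

```text
time_s: 8.75
position: [614.4, 41.2, 112.8]
tool_rot: [1.218, 2.895, 0.001]
contact_force: [-2.4, -0.8, 2.7]
finger_gap: 0.172
gripper_force: 59.3
t 8.75 p [614.365  41.222 112.785] F [-2.36  -0.848  2.709] gap 0.17150767232409173 59.3009752035141
tool x az 134.3456450627684 y az 44.34567925142207 z [ 0.001  0.    -1.   ] D [1.519 0.273 1.284] q [ 0.34   0.721 -0.765  1.697  0.589  0.967  0.127]
```

```bash
python3 -m inch '[[1,0,0,1,0],[1,0,0,0.7,0],[1,0,0,0,0],[1,0,0,0,0],[1,0,0,0,0],[1,0,0,0,0],[1,0,0,0,0],[1,0,0,0,0]]'
python3 - <<'E'
from h import *
w=cam('wrist');x0,y0=205,140
print(ctrl.state()['contact_force'])
cv2.imwrite('pics/c4.png',cv2.resize(w['frame'][y0:y0+90,x0:x0+100],(500,450),interpolation=cv2.INTER_CUBIC)[:,:,::-1])
E
```

```text
time_s: 9.42
position: [614.5, 41.2, 110.7]
tool_rot: [1.218, 2.895, 0.001]
contact_force: [-1.1, 0.2, 5.7]
finger_gap: 0.171
gripper_force: 59.5
[-1.42400834 -0.18364274  5.53280643]
```

View pics/c4.png

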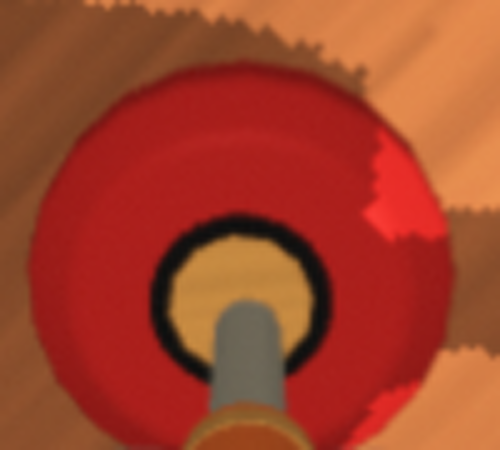

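Red is fully down: 5.5 N, with the tip central on the brass at about crop (247,305). On to blue.

```bash
python3 -m inch '[[1,0,0,-10,0],[1,0,0,-30,0],[1,20,-16.3,0,0],[1,30,-24.5,0,0],[1,30,-24.5,0,0],[1,30,-24.5,0,0],[1,20.7,-16.7,0,0],[1,0,0,0,0]]'>/dev/null; python3 -m inch '[[1,0,0,0,0],[1,0,0,0,0],[1,0,0,0,0],[1,0,0,0,0],[1,0,0,0,0],[1,0,0,0,0],[1,0,0,0,0],[1,0,0,0,0]]'; python3 to.py 447.2 60.3 110.7;  python3 - <<'E'
from h import *
w=cam('wrist');x0,y0=205,140
p=ctrl.state()['position']-[0,0,87.7];print('tip',proj(w,p,1),'blue exp',proj(w,(447.2,60.3,28),1))
f=cv2.cvtColor(w['frame'],cv2.COLOR_RGB2HSV)[y0:y0+90,x0:x0+100].astype(int)
m=((f[...,0]>12)&(f[...,0]<25)&(f[...,2]>120)).astype(np.uint8)
cv2.imwrite('pics/c5.png',cv2.resize(w['frame'][y0:y0+90,x0:x0+100],(500,450),interpolation=cv2.INTER_CUBIC)[:,:,::-1])
E
```

```text
time_s: 10.8
position: [446.6, 60.0, 150.0]
tool_rot: [-1.219, -2.895, -0.0]
contact_force: [0.7, 0.1, -0.5]
finger_gap: 0.167
gripper_force: 59.1
t 10.8 p [446.622  60.047 149.966] F [ 0.732  0.097 -0.479] gap 0.16707557154935937 59.09951448440552
tool x az 134.34221410347456 y az 44.34221537110829 z [-0.  0. -1.] D [-0.236  0.593 39.265] q [ 0.416  0.467 -0.859  2.077  0.49   0.81   0.034]
tip [np.float64(255.66519940924252), np.float64(202.81987583124285)] blue exp [np.float64(256.2215093466812), np.float64(189.75612119315633)]
```

View pics/c5.png

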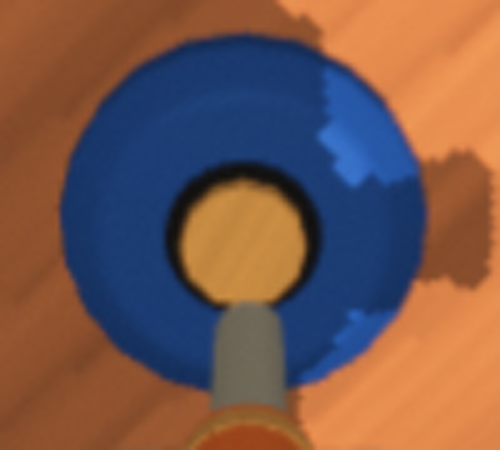

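The wrist crop has blue's brass at (253.8,188.8) and the tip at (254.8,201). They are aligned within about 1 mm, so I'll press.

```bash
python3 -m inch '[[1,0,0.5,18,0],[1,0,0,12,0],[1,0,0,4,0],[1,0,0,3,0],[1,0,0,1.5,0],[1,0,0,0.7,0],[1,0,0,0,0],[1,0,0,0,0]]';python3 -m inch '[[1,0,0,0,0],[1,0,0,0,0],[1,0,0,0,0],[1,0,0,0,0],[1,0,0,0,0],[1,0,0,0,0],[1,0,0,0,0],[1,0,0,0,0]]'; python3 to.py 447.2 60.3 110.7
```

```text
time_s: 11.52
position: [446.8, 60.3, 111.3]
tool_rot: [1.219, 2.895, -0.0]
contact_force: [-2.7, -1.2, 2.9]
finger_gap: 0.17
gripper_force: 59.4
time_s: 12.18
position: [447.0, 60.4, 110.9]
tool_rot: [1.219, 2.895, 0.0]
contact_force: [-1.6, -1.7, 2.8]
finger_gap: 0.168
gripper_force: 59.4
t 12.1833 p [446.979  60.4   110.917] F [-1.618 -1.701  2.807] gap 0.16821712559779756 59.44324314594269
tool x az 134.347099999103 y az 44.34710031551981 z [ 0.  0. -1.] D [-0.226  0.088  0.217] q [ 0.361  0.522 -0.798  2.123  0.572  0.721 -0.042]
```

```bash
python3 -m inch '[[1,0,0,0.8,0],[1,0,0,0.7,0],[1,0,0,0,0],[1,0,0,0,0],[1,0,0,0,0],[1,0,0,0,0],[1,0,0,0,0],[1,0,0,0,0]]'
python3 - <<'E'
from h import *
w=cam('wrist');print(ctrl.state()['contact_force'])
x0,y0=205,140
cv2.imwrite('pics/c6.png',cv2.resize(w['frame'][y0:y0+90,x0:x0+100],(500,450),interpolation=cv2.INTER_CUBIC)[:,:,::-1])
E
```

```text
time_s: 12.85
position: [447.3, 60.5, 110.2]
tool_rot: [1.218, 2.894, 0.0]
contact_force: [-4.0, -1.5, 16.7]
finger_gap: 0.174
gripper_force: 61.1
[-4.56322681 -1.41147563 14.72067992]
```

```bash
python3 -m inch '[[1,0,0,-15,0],[1,0,0,-35,0],[1,0,0,-30,0],[1,-20,0,0,0],[1,-38,-0.5,0,0],[1,-38,-0.5,0,0],[1,-38,-0.5,0,0],[1,-38,-0.5,0,0]]' >/dev/null; python3 -m inch '[[1,-38,-0.5,0,0],[1,-33,-0.5,0,0],[1,-16,0,0,0],[1,0,0,0,0],[1,0,0,0,0],[1,0,0,0,0],[1,0,0,0,0],[1,0,0,0,0]]'; python3 to.py 626.3 -127 160;  python3 - <<'E'
from h import *
w=cam('wrist');s=cam('scene')
p=ctrl.state()['position']-[0,0,87.5];q=(626.3,-127.8,73)
print('tip',proj(w,p,1),proj(s,p,0),'pad exp',proj(w,q,1),proj(s,q,0),viewer.find_in('dial_pad','wrist'))
x0,y0=185,110
a=cv2.resize(w['frame'][y0:y0+120,x0:x0+120],(480,480),interpolation=cv2.INTER_CUBIC)
b=cv2.resize(s['frame'][140:220,150:200+3],(318,480),interpolation=cv2.INTER_CUBIC)
cv2.imwrite('pics/c7.png',np.hstack([a,b])[:,:,::-1])
E
```

```text
time_s: 14.23
position: [625.5, -125.8, 189.7]
tool_rot: [1.216, 2.896, 0.0]
contact_force: [0.8, -0.2, -0.3]
finger_gap: 0.17
gripper_force: 59.1
t 14.2333 p [ 625.479 -125.792  189.738] F [ 0.835 -0.192 -0.301] gap 0.1695352651407051 59.06624972820282
tool x az 134.4462781789656 y az 44.44628065758678 z [ 0.  0. -1.] D [-1.432 -0.267 29.738] q [ 0.622  0.679 -0.825  1.545  0.529  1.152  0.464]
tip [np.float64(255.41152891232417), np.float64(203.401411051527)] [np.float64(191.0683405989116), np.float64(180.26428812019432)] pad exp [np.float64(254.62279037811248), np.float64(193.48557728107727)] [np.float64(192.364045138332), np.float64(187.98799385318574)] [{'at': [225.8, 201.5], 'p': 0.85}]
```

View pics/c7.png

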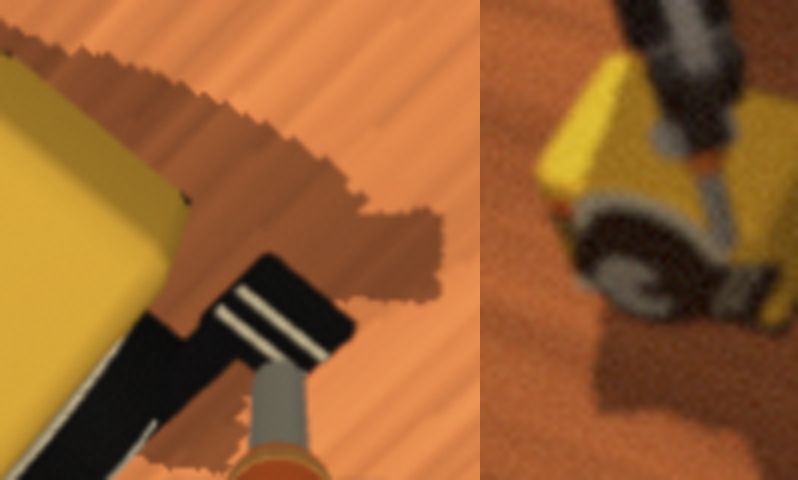

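The wrist crop puts the midpoint between the pad's lines at about (253.2,193.3), within 1 mm of the estimate. The scene crop shows the dial at rest. Next: shift slightly, descend and press while following the pad's arc.

```bash
python3 -m inch '[[1,-2.8,-1.7,12,0],[1,0,0,12,0],[1,0,0,3,0],[1,0.7,0.7,5,0],[1,0.7,0.7,5,0],[1,0.7,0.7,5,0],[1,0.7,0.7,5,0],[1,0,0,0,0]]'; python3 -m inch '[[1,0.6,0.6,5,0],[1,0.6,0.6,4,0],[1,0.4,0.4,4,0],[1,0.4,0.4,3,0],[1,0,0,0,0],[1,0,0,0,0],[1,0,0,0,0],[1,0,0,0,0]]'; python3 to.py 626 -121.5 117
python3 - <<'E'
from h import *
s=cam('scene')
b=cv2.resize(s['frame'][140:230,145:235],(720,600),interpolation=cv2.INTER_CUBIC)
cv2.imwrite('pics/c8.png',b[:,:,::-1])
E
```

```text
time_s: 15.05
position: [626.6, -125.5, 141.7]
tool_rot: [-1.218, -2.896, -0.001]
contact_force: [-1.3, 1.4, 2.3]
finger_gap: 0.17
gripper_force: 59.5
time_s: 15.72
position: [626.9, -123.3, 126.7]
tool_rot: [1.219, 2.895, 0.0]
contact_force: [0.2, -1.3, 3.8]
finger_gap: 0.17
gripper_force: 59.5
t 15.7167 p [ 626.879 -123.315  126.662] F [ 0.169 -1.318  3.765] gap 0.1698064270231301 59.54625964164734
tool x az 134.34462821673768 y az 44.344639565392214 z [ 0.001  0.    -1.   ] D [1.916 0.635 9.662] q [ 0.599  0.741 -0.786  1.616  0.589  1.035  0.408]
```

View pics/c8.png

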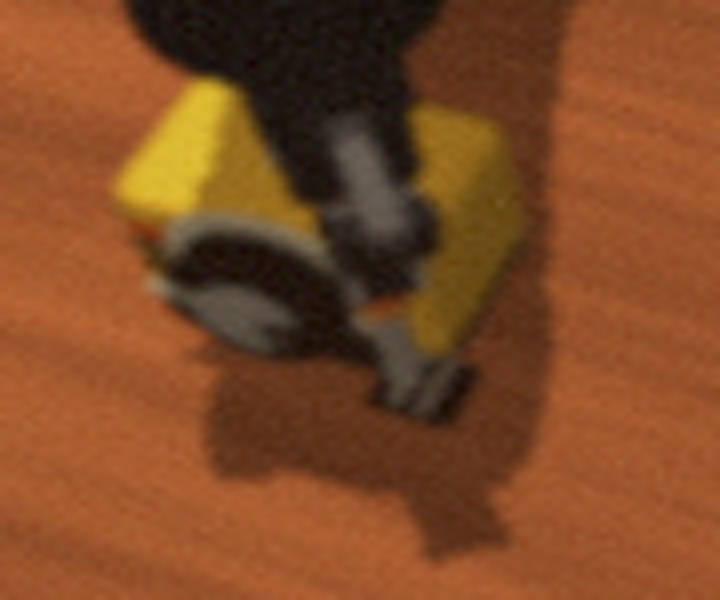

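The tip is on the pad, slightly inboard of the lines at crop (400,385), and the dial is between clicks two and three (about 0.61 rad by geometry). Press about 9 mm more, drifting outward.

```bash
python3 -m inch '[[1,0.6,0.6,3,0],[1,0.6,0.6,2.5,0],[1,0.6,0.6,2,0],[1,0,0,1,0],[1,0,0,0.6,0],[1,0,0,0,0],[1,0,0,0,0],[1,0,0,0,0]]'; python3 to.py 626 -121.5 117.5
python3 - <<'E'
from h import *
s=cam('scene')
print(ctrl.state()['contact_force'],viewer.find_in('dial_pad','scene'))
b=cv2.resize(s['frame'][155:210,150:216],(720,600),interpolation=cv2.INTER_CUBIC)
cv2.imwrite('pics/c9.png',b[:,:,::-1])
E
```

```text
time_s: 16.43
position: [626.4, -120.6, 117.3]
tool_rot: [-1.218, -2.895, 0.0]
contact_force: [-0.1, -0.1, 5.2]
finger_gap: 0.172
gripper_force: 59.6
t 16.4333 p [ 626.441 -120.592  117.305] F [-0.097 -0.052  5.179] gap 0.17153871604535295 59.56011235713959
tool x az 134.35946793722437 y az 44.35947267214369 z [-0.  0. -1.] D [-0.341 -0.95  -0.195] q [ 0.592  0.75  -0.78   1.627  0.597  1.018  0.396]
[-1.46094265 -0.22591161  4.19184909] [{'at': [180.8, 184.4], 'p': 0.78}]
```

View pics/c9.png

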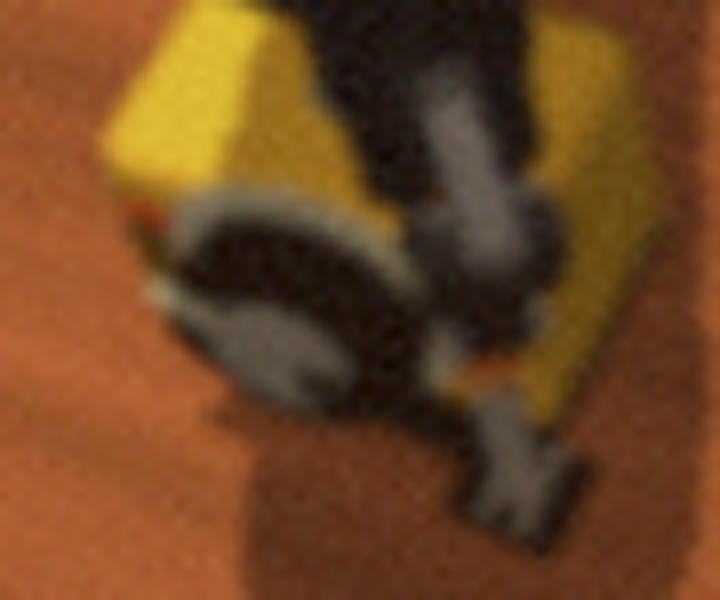

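Crop c9 shows the paddle's outer edge at about (590,465)–(545,550), the red mark at (150,213) and a pale pointer at (160,290), with the tip on the pad at (510,500). I'll check this against the projected geometry.

Run:
```python
from h import *
s=cam('scene')
yaw=.05;o=np.array([571.3,-182.5])
def W(x,y,z): return (*(o+[x*np.cos(yaw)-y*np.sin(yaw),x*np.sin(yaw)+y*np.cos(yaw)]),z)
def c(p): q=proj(s,p,0); return [round((q[0]-150)*720/66),round((q[1]-155)*600/55)]
for a in(.5,.6,.7,.75,.8,.9,1.0):
    f=.45-a
    P=lambda r,x,h:W(x,r*np.cos(f)-h*np.sin(f),45+r*np.sin(f)+h*np.cos(f))
    print(a,'outer corners back/front',c(P(71,45,3)),c(P(71,71,3)),'lines mid',c(P(58,58,3)),'pointer@35,45,55',[c(P2) for P2 in[W(x,-26*np.cos(b),45+26*np.sin(b)) for x in(38,45,55) for b in[a-.45]]])
print('mark on face r=34',[(g,c(W(35.5,-34*np.cos(g),45+34*np.sin(g)))) for g in(-.45,-.2,.05,.3,.55,.75,1)])
print('corner checks top front -y/+y',c(W(35,-50,75)),c(W(35,50,75)),'low front +y',c(W(35,50,0)))
print('tip',c(ctrl.state()['position']-[0,0,87.5]))
```

```text
0.5 outer corners back/front [590, 416] [538, 513] lines mid [508, 445] pointer@35,45,55 [[197, 261], [181, 285], [159, 320]]
0.6 outer corners back/front [593, 434] [541, 530] lines mid [511, 460] pointer@35,45,55 [[195, 254], [180, 278], [158, 314]]
0.7 outer corners back/front [592, 451] [541, 547] lines mid [511, 473] pointer@35,45,55 [[195, 247], [179, 272], [157, 307]]
0.75 outer corners back/front [591, 458] [540, 554] lines mid [510, 480] pointer@35,45,55 [[195, 244], [180, 269], [158, 304]]
0.8 outer corners back/front [589, 466] [538, 561] lines mid [509, 486] pointer@35,45,55 [[196, 242], [180, 266], [158, 302]]
0.9 outer corners back/front [582, 479] [531, 574] lines mid [504, 497] pointer@35,45,55 [[197, 236], [182, 261], [160, 296]]
1.0 outer corners back/front [573, 491] [522, 585] lines mid [497, 506] pointer@35,45,55 [[200, 231], [185, 256], [163, 292]]
mark on face r=34 [(-0.45, [198, 289]), (-0.2, [180, 265]), (0.05, [169, 241]), (0.3, [167, 220]), (0.55, [173, 202]), (0.75, [185, 192]), (1, [207, 185])]
corner checks top front -y/+y [74, 139] [500, 268] low front +y [548, 466]
tip [522, 487]
```

The paddle corners and the tip height both put the dial at about 0.77 rad. I'll press 0.8 mm more so it is surely past the click, then hold.

```bash
python3 -m inch '[[1,0,0,0.8,0],[1,0,0,0,0],[1,0,0,0,0],[1,0,0,0,0],[1,0,0,0,0],[1,0,0,0,0],[1,0,0,0,0],[1,0,0,0,0]]'; python3 -c "
from plant import ctrl
print(ctrl.state()['contact_force'],ctrl.sign_off())"
```

```text
time_s: 17.25
position: [626.8, -120.5, 116.7]
tool_rot: [1.218, 2.895, 0.001]
contact_force: [-0.6, -0.1, 5.9]
finger_gap: 0.173
gripper_force: 59.7
the job is handed in; nothing more can be done
[-0.60546838 -0.13266864  5.85524954] None
```

The job is handed in at 17.25 s: red then blue pressed fully down with the stylus tip, and the timer dial held at the third click (about 0.78 rad by my estimate, not read directly).

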